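Stack a pulley and spacer and fit their snap ring

TASK

On the blue fixture's upright axle stub, first stack the black toothed pulley, wide flange down, fully home in the pocket, and let go of it; then lay the brass spacer flat on top of it. Then take the red-handled pliers from their stand, squeeze them so that the snap ring on their tips spreads, and lower the spread ring squarely over the stub, without forcing it, into the dark groove just above the spacer. Finish there, still holding the pliers fully squeezed and upright, with the spread ring level inside the groove and at most lightly touching; do not let go, and leave the multimeter, the screwdriver and the tin where they are.

Things in the scene. Friction and masses are not known exactly. Their poses are not given: they have to be found in the camera images.
- fixture: Fixed blue block 120 x 110 x 30 mm (x, y, z), origin under its centre on the bench, z up. In its middle a round pocket 59 mm across and 6 mm deep, and in the pocket's centre an upright steel axle stub 22 mm in diameter with a square end. Turned about the vertical by up to 0.4 rad.
- seat (a point): Centre of the pocket's floor on the stub's axis, 24 mm above the bench. Above this point: the stub is 62 mm tall, its dark groove (18 mm diameter) runs from 43 to 52 mm.
- stub_top (a point): Centre of the stub's upper end, 62 mm above seat.
- pulley: Loose black toothed pulley, starts upright on the bench, flange down: 44 mm in diameter and 30 mm tall, with a flange 52 mm in diameter on its lowest 4 mm; through bore 26 mm. Origin: centre of its underside, z up. About 90 g. Grip it across the diameter, more than 10 mm above its underside, so that the fingers clear the pocket's rim.
- spacer: Loose brass spacer ring lying flat on the bench, 40 mm outside diameter, 26 mm bore, 14 mm tall. Origin: centre of its underside, z up. About 70 g. On the seated pulley its underside is 30 mm and its top 44 mm above seat.
- stand: Fixed stand for the pliers: base 100 x 60 x 8 mm and two grey posts, 24 mm behind and 38 mm ahead of the tool axis along its x; the pliers' 10 mm square crossbar lies in 10 mm deep notches, post tops 85 mm above the bench. Origin on the bench under the tool axis; x as the pliers' x. The pliers lift straight up out of it.
- pliers: Loose snap-ring pliers, about 0.25 kg, parked upright in the stand, red handles up, with a copper-coloured C-shaped snap ring (bar 4 mm thick) captive on the tips below. Origin: on the tool axis at the ring's mid-height, 20 mm above the bench when parked; z up, x towards the ring's centre, y from handle to handle. Steel crossbar along x, from -29 to +45 mm, 60 mm above the origin.
- handles (a point): Grasp point: on the tool axis, between the handles, 100 mm above the pliers' origin; fingers close along the pliers' y. Handles are 16 mm wide (x), 72 to 122 mm above the origin; over their outer faces 52 mm here when relaxed (58 at the top), 40 mm and parallel when squeezed to the stop. Springs: 8 N on each handle starts the squeeze, 14 N completes it; any grip of 20 N or more closes them.
- ring_centre (a point): Centre of the opening of the spread ring, at the ring's mid-height: 10.3 mm along x from the pliers' origin. Spread, the ring's inner diameter is 28 mm (3 mm clearance round the stub); relaxed it is only about 17 mm wide and cannot pass over the stub.
- jaw_left (a joint): Squeeze angle of one handle, rad: 0 relaxed, 0.15 fully squeezed (ring fully spread); the other handle and the ring move with it.
- multimeter: Bystander: yellow multimeter 75 x 140 x 32 mm, origin at the centre of its underside.
- screwdriver: Bystander: screwdriver lying on the bench to the left of the loose parts.
- tin: Bystander: steel tin 72 mm in diameter, 90 mm tall, origin at the centre of its underside.

How it is judged:
By the outcome, as a careful person would: the job done as asked, in the order asked, and still so for the second after the job is handed in, while the arm keeps its last pose, push and grip.
It also fails if it takes over 62 s, if anything falls off the work surface, if the arm or the gripper's body presses on something with over 40 N, if the wrist force passes 120 N, or if a joint passes its speed limit or range.

ROBOT

A 6-joint arm with a two-finger parallel gripper is mounted at the origin on the work surface. World frame = base frame: x ahead of the robot, y to its left, z up, the work surface at z = 0. Lengths are in m, angles in rad, forces in N, time in s.
With the tool pointing down it reaches from about 0.35 to 0.975 m from the base axis. Payload 4.9 kg.
Tool frame: the origin (TCP) lies at the very end of the fingers, on their centre line; the grasp point (between the pads) lies 19 mm behind it (ctrl.grasp_offset is the distance from the TCP to the grasp point, in m); z points along the fingers, y is the line along which they close (so a half turn about z gives the same grasp; the last joint's range is limited). The gripper opens to 85 mm and grips with 20 to 120 N. Pads are 22 mm wide; open, the fingers measure 114 mm over their backs; the gripper's body (76 mm by 85 mm) begins 54 mm behind the grasp point. The pads swing forward as they close: fully open they stand 13 mm farther back than shut.
Start: joints at [1, 0.053, 1.613, -0, 1.476, -0.119], TCP at [0.273, 0.562, 0.231] pointing down, gripper open.
Joint ranges: [-3.01, 3.01], [-1.01, 2.22], [0.06, 2.58], [-1.02, 4.17], [0.09, 2.62], [-3.14, 3.14]. Speed limits (rad/s): [2.57, 2.57, 3.14, 3.14, 3.14, 3.14].

INTERFACE

Orientations are given as a rotation vector (axis times angle).
In Python, from station import ctrl, optics gives the robot as it stands.
- The arm moves only by the shell command python3 -m handwheel 'ROWS' [OPENING] [FORCE]. ROWS is JSON, a list of rows, each an object of numbers: "tx", "ty", "tz": the shift along the tool's x, y, z in mm; "roll": the turn about the tool's z in rad. A call has 1 to 12 rows; each row shifts and turns the commanded pose from where the row before left it, along the tool's axes as they then stand; what a row does not reach is not made up. A row lasts 1/12 s, in which the tool goes at most 41.7 mm and 7.16 degrees, less where a joint would pass 70% of its speed; a pose out of reach is approached as far as the arm can. A call with a gripper value outside its range is refused whole. OPENING is the finger opening in mm, from 0 to 85.4, set as the call begins (- or left out, the last holds). The fingers move at their own pace and stop on an object; FORCE is the grip in N (left out, the last holds). Time passes only in rows, so rows that do not move let the fingers close. It gives the time, the measured TCP pose, the force, the opening and the grip force at its end, in the units of the state.
- ctrl.get_obs(): the state, without advancing time (a new reading comes with each control period).
- optics.get_image(name): name is "side" or "top" or "wrist"; returns (picture, depth): 480x640x3 uint8, red, green, blue; 480x640 float32, m along the optical axis (not along the pixel's ray), 0 where there is no reading.
- optics.camera_params(name): a dict with "mtx" (3x3 intrinsics, pixels), "k1" (the pictures are not rectified: a ray, as slopes to the right and down, at radius r is drawn at 1 + k1 r^2 times it, then the intrinsics apply), "extrinsics" (4x4, takes a point from camera to world coordinates); the wrist camera has in their place "tool_from_camera" (4x4, takes a point from camera to tool coordinates, whose origin is the TCP and whose axes are the flange's). Camera axes: x right, y down, z forward; pixel columns grow to the right and rows downward; lengths in m; the calibration is good to about 2 mm. A picture is of the moment at which its call begins: read the wrist's pose just before it. camera_params takes no time and is no camera call.
- ctrl.finish_job(): hands the job in; it is judged then, once.
The state is a dict: "t": time; "q": joint angles; "dq": joint speeds; "effort": joint torques, N m; "tool_pos": TCP position; "tool_rot": TCP orientation; "contact_force": force on the tool from outside, world axes, zero at the start; "wrist_torque": the same for the moment, N m; "opening": finger opening in m; "grip_force": force on a finger pad.
Only numpy, scipy, OpenCV 4.12 (cv2) and the standard library are available. Lean on these libraries where they do the work, as an engineer would, in place of code of your own. Each camera call takes 0.05 s, during which the arm holds its last target. There are 200 camera calls.

## Working session

There is one attempt and no reset: what is moved stays moved. The work goes in short steps, Python scripts to look and compute and a shell command to move; the robot and the scene stay as the last step left them, time stands still between calls to the robot, and variables do not carry over. Pictures are saved under pics/ and viewed, at most 10 in all, crops included, and the job is handed in when it is done.

```bash
ls; mkdir -p pics
python3 - <<'E'
from station import ctrl, optics
import cv2,numpy as np
o=ctrl.get_obs();print(o['t'],o['tool_pos'],o['tool_rot'],o['opening'])
for n in ('top','side','wrist'):
    im,d=optics.get_image(n);cv2.imwrite(f'pics/{n}0.png',im[:,:,::-1]);np.save(f'pics/{n}0d.npy',d);p=optics.camera_params(n);print(n,p)
E
```

```text
pics
0.0 [0.27253485 0.56176162 0.23006832] [-7.03485266e-01 -3.06114065e+00  3.02298597e-03] 0.0855201236635523
top {'mtx': array([[439.93068989,   0.        , 314.72037613],
       [  0.        , 439.93068989, 239.12131802],
       [  0.        ,   0.        ,   1.        ]]), 'k1': -0.06234875091503237, 'extrinsics': array([[-0.00940771, -0.99867328,  0.05062774,  0.5750267 ],
       [-0.99994797,  0.00959526,  0.00346284,  0.06498493],
       [-0.00394403, -0.05059253, -0.99871159,  1.06152676],
       [ 0.        ,  0.        ,  0.        ,  1.        ]])}
side {'mtx': array([[478.81697223,   0.        , 319.43790508],
       [  0.        , 478.81697223, 242.98095621],
       [  0.        ,   0.        ,   1.        ]]), 'k1': -0.09948295659847858, 'extrinsics': array([[-0.98087693, -0.1363497 ,  0.13888563,  0.49121813],
       [-0.19461315,  0.67799683, -0.70883427,  0.80558816],
       [ 0.00248532, -0.72230815, -0.69156689,  0.83202462],
       [ 0.        ,  0.        ,  0.        ,  1.        ]])}
wrist {'mtx': array([[330.87472239,   0.        , 318.60580778],
       [  0.        , 330.87472239, 241.87602682],
       [  0.        ,   0.        ,   1.        ]]), 'k1': -0.028097303075690725, 'tool_from_camera': array([[ 1.15553681e-03, -9.57812642e-01, -2.87391035e-01,
         7.31320044e-02],
       [ 9.99997045e-01,  1.72144313e-03, -1.71643004e-03,
         8.66958088e-04],
       [ 2.13874572e-03, -2.87388202e-01,  9.57811802e-01,
        -1.41737693e-01],
       [ 0.00000000e+00,  0.00000000e+00,  0.00000000e+00,
         1.00000000e+00]])}
```

View pics/top0.png

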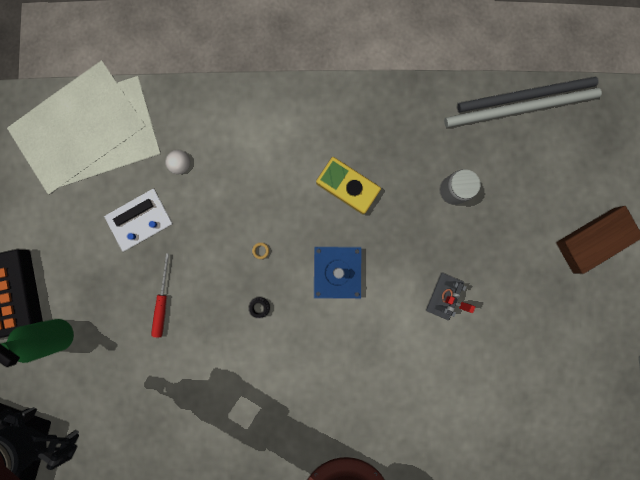

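View pics/side0.png

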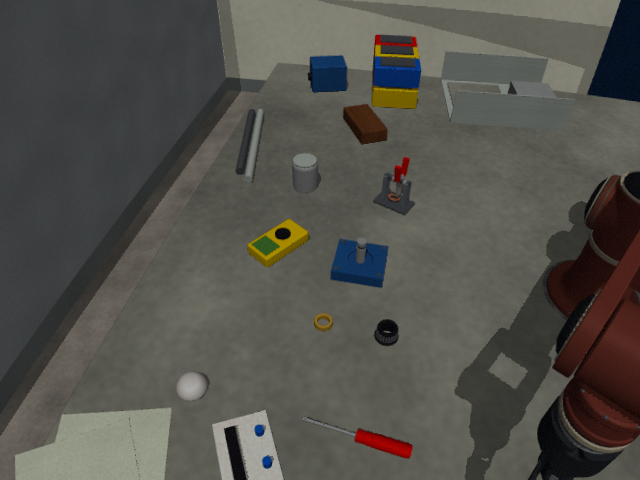

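The top view shows the pulley at about (260,307), the spacer at (261,251), the fixture and stub at (339,272), and the stand with the pliers at (450,297). The side view agrees: pulley (387,331), spacer (323,322), stub (361,245), pliers (400,180).

```bash
cat > h.py <<'E'
import cv2,numpy as np
from scipy.spatial.transform import Rotation as R
from station import ctrl,optics
def cam(n,o=None):
    p=optics.camera_params(n)
    if n=='wrist':
        T=np.eye(4);T[:3,:3]=R.from_rotvec(o['tool_rot']).as_matrix();T[:3,3]=o['tool_pos'];E=T@p['tool_from_camera']
    else:E=p['extrinsics']
    return p['mtx'],p['k1'],E
def rays(c,uv):
    K,k,E=c;uv=np.asarray(uv,float).reshape(-1,1,2)
    n=cv2.undistortPoints(uv,K,np.array([k,0,0,0,0.]))[:,0]
    return E[:3,3],np.c_[n,np.ones(len(n))]@E[:3,:3].T
def plane(c,uv,z):
    o,d=rays(c,uv);return o+d*((z-o[2])/d[:,2])[:,None]
def proj(c,X):
    K,k,E=c;X=np.asarray(X,float).reshape(-1,3);W=np.linalg.inv(E)
    return cv2.projectPoints(X,cv2.Rodrigues(W[:3,:3])[0],W[:3,3],K,np.array([k,0,0,0,0.]))[0][:,0]
def grab(n,name=None):
    o=ctrl.get_obs();im,d=optics.get_image(n);c=cam(n,o)
    if name:cv2.imwrite('pics/'+name,im[:,:,::-1]);np.save('pics/'+name[:-4]+'.npy',d)
    return im,d,c,o
def cloud(c,d):
    v,u=np.mgrid[:480,:640];o,r=rays(c,np.c_[u.ravel(),v.ravel()])
    K,k,E=c
    P=o+r*d.ravel()[:,None];P[d.ravel()<=0]=np.nan;return P.reshape(480,640,3)
def circ(P):  # least squares circle
    A=np.c_[2*P,np.ones(len(P))];s=np.linalg.lstsq(A,(P**2).sum(1),rcond=None)[0];return s[:2],np.sqrt(s[2]+s[:2]@s[:2])
def rel(o,p,ang=None):
    M=R.from_rotvec(o['tool_rot']).as_matrix();return (M.T@(np.asarray(p)-o['tool_pos']))*1000
E
python3 - <<'E'
from h import *
for n in('top','side'):
    im=cv2.imread(f'pics/{n}0.png');d=np.load(f'pics/{n}0d.npy');c=cam(n);P=cloud(c,d)
    hsv=cv2.cvtColor(im,cv2.COLOR_BGR2HSV);H,S,V=cv2.split(hsv)
    def big(m,box):
        w=np.zeros_like(m);x0,y0,x1,y1=box;w[y0:y1,x0:x1]=m[y0:y1,x0:x1]
        cs=cv2.findContours(w,cv2.RETR_EXTERNAL,cv2.CHAIN_APPROX_NONE)[0];return max(cs,key=cv2.contourArea)
    B=dict(top=[(300,230,380,310),(240,235,280,268),(240,290,280,325),(420,260,490,330)],side=[(320,230,400,295),(305,305,340,340),(365,310,410,350),(365,150,425,220)])[n]
    blue=big(((H>100)&(H<130)&(S>100)).astype(np.uint8),B[0]); 
    br=big(((H>8)&(H<30)&(S>110)).astype(np.uint8),B[1]);bk=big((V<50).astype(np.uint8),B[2])
    for k,(ct,z) in dict(blue=(blue,.03),spacer=(br,.014),pulley=(bk,.03)).items():
        W=plane(c,ct[:,0],z)[:,:2];r=cv2.minAreaRect((W*1000).astype(np.float32));print(n,k,r,circ(W))
    # depth-based
    for nm,b,lo,hi in(('stub',B[0],.06,.1),('pulley',B[2],.02,.05),('spacer',B[1],.008,.03),('pliers',B[3],.1,.2)):
        x0,y0,x1,y1=b;q=P[y0:y1,x0:x1].reshape(-1,3);q=q[(q[:,2]>lo)&(q[:,2]<hi)];print(n,nm,len(q),q.mean(0).round(4),q[:,2].max() if len(q) else 0)
    x0,y0,x1,y1=B[3];print('bench z near',np.nanmedian(P[y0:y1,x0:x1,2]))
    cv2.imwrite(f'pics/{n}z.png',cv2.resize(im[y0-10:y1+10,x0-10:x1+10],None,fx=6,fy=6,interpolation=3))
E
```

```text
top blue ((549.9118041992188, 17.036922454833984), (107.91864776611328, 116.83033752441406), 89.43148803710938) (array([0.54971128, 0.01675777]), np.float64(0.0645867870072968))
top spacer ((602.2305908203125, 199.35609436035156), (38.28140640258789, 35.77560043334961), 89.49690246582031) (array([0.6022206 , 0.19857719]), np.float64(0.018557528754711877))
top pulley ((469.7861328125, 200.25816345214844), (46.85297393798828, 46.57236862182617), 89.6511001586914) (array([0.4697768 , 0.19955808]), np.float64(0.02333148846774176))
top stub 84 [0.5484 0.0178 0.0866] 0.09240317603809745
top pulley 220 [0.4684 0.2037 0.0309] 0.037353241706114204
top spacer 128 [0.6017 0.1995 0.0158] 0.019807834386844858
top pliers 165 [ 0.4804 -0.2412  0.1292] 0.14518314507031804
bench z near 0.0030503823591605528
side blue ((549.3910522460938, 26.670711517333984), (134.70762634277344, 120.23670959472656), 88.6107177734375) (array([0.54940964, 0.02874483]), np.float64(0.066467531591125))
side spacer ((601.4263916015625, 200.75025939941406), (38.22827911376953, 44.60459518432617), 11.306259155273438) (array([0.60156018, 0.20108346]), np.float64(0.021328652666909056))
side pulley ((469.1725158691406, 213.58628845214844), (46.62123107910156, 66.00272369384766), 4.794396877288818) (array([0.4674437 , 0.21429559]), np.float64(0.02816395097530475))
side stub 134 [0.5487 0.0187 0.0786] 0.09017612955466547
side pulley 281 [0.4665 0.2039 0.028 ] 0.03403341711253216
side spacer 177 [0.602  0.199  0.0134] 0.01823133652400899
side pliers 185 [ 0.4812 -0.2369  0.1227] 0.14171076182682918
bench z near 0.0012658764770424047
```

Run:
```python
from h import *
o=ctrl.get_obs();print(rel(o,(.469,.202,.2)),R.from_rotvec(o['tool_rot']).as_matrix().round(4))
```

```text
[-333.82076244 -237.96442742   30.63116089] [[-8.997e-01  4.366e-01 -9.000e-04]
 [ 4.366e-01  8.997e-01 -1.400e-03]
 [ 2.000e-04 -1.600e-03 -1.000e+00]]
```

View pics/topz.png

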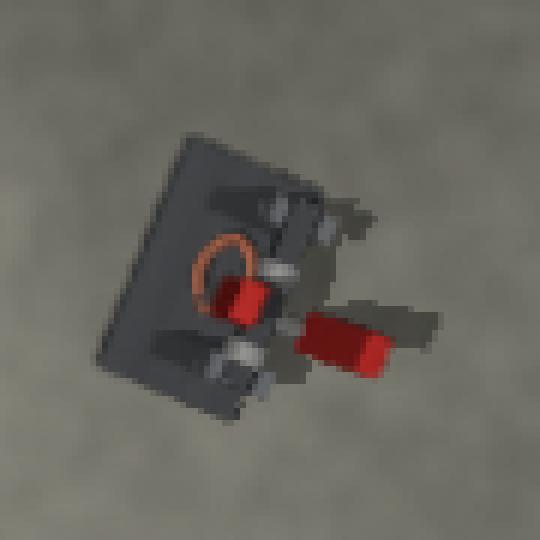

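The crop shows the red handles at (240,300) and (350,345), with the ring at (225,270). The posts are at (275,205) and (240,360), so pliers x points up the image.

```bash
python3 -m handwheel '[{"tx":-33.4,"ty":-23.8,"tz":3},{"tx":-33.4,"ty":-23.8,"tz":3},{"tx":-33.4,"ty":-23.8,"tz":3},{"tx":-33.4,"ty":-23.8,"tz":3},{"tx":-33.4,"ty":-23.8,"tz":3},{"tx":-33.4,"ty":-23.8,"tz":3},{"tx":-33.4,"ty":-23.8,"tz":3},{"tx":-33.4,"ty":-23.8,"tz":3},{"tx":-33.4,"ty":-23.8,"tz":3},{"tx":-33.4,"ty":-23.8,"tz":3},{},{}]' 85 30
python3 - <<'E'
from h import *
im,d,c,o=grab('wrist','w1.png');print(o['t'],o['tool_pos'],o['q'])
for nm,p in dict(pulley=(.469,.202,.03),spacer=(.602,.2,.014),stub=(.549,.018,.086)).items(): print(nm,proj(c,p))
E
```

```text
0.15 [0.27259795 0.56187321 0.23031735] [ 9.99987513e-01  5.32359671e-02  1.61399368e+00  2.11010248e-05
  1.47599696e+00 -1.18997635e-01]
pulley [[145.09409368 453.77797468]]
spacer [[199.61207694 504.55413893]]
stub [[ 52.40079539 568.21215868]]$[0]: bad value
```

View pics/w1.png

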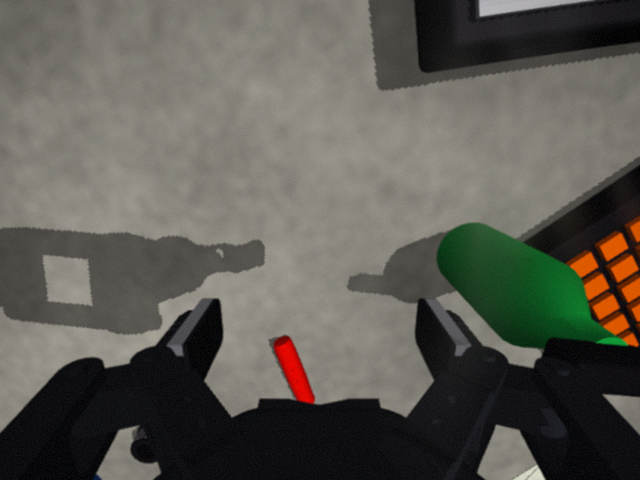

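The image shows only the fingers over the bench because the move was refused. I'll retry with every key present in each row.

```bash
python3 -m handwheel '[{"tx":-33.4,"ty":-23.8,"tz":3,"roll":0},{"tx":-33.4,"ty":-23.8,"tz":3,"roll":0},{"tx":-33.4,"ty":-23.8,"tz":3,"roll":0},{"tx":-33.4,"ty":-23.8,"tz":3,"roll":0},{"tx":-33.4,"ty":-23.8,"tz":3,"roll":0},{"tx":-33.4,"ty":-23.8,"tz":3,"roll":0},{"tx":-33.4,"ty":-23.8,"tz":3,"roll":0},{"tx":-33.4,"ty":-23.8,"tz":3,"roll":0},{"tx":-33.4,"ty":-23.8,"tz":3,"roll":0},{"tx":-33.4,"ty":-23.8,"tz":3,"roll":0},{"tx":0,"ty":0,"tz":0,"roll":0}]' 85 30
python3 - <<'E'
from h import *
o=ctrl.get_obs();print(o['t'],o['tool_pos'],rel(o,(.469,.202,.2)))
E
```

```text
t: 1.12
tool_pos: [0.4717, 0.1968, 0.2006]
tool_rot: [0.715, 3.058, -0.004]
contact_force: [0.1, 0.3, 0.3]
opening: 0.085
grip_force: 0.0
1.1167 [0.47165547 0.19681305 0.20062576] [4.68065438 3.47370045 0.61024961]
```

Run:
```python
from h import *
im,d,c,o=grab('wrist','w2.png');print(o['t'],o['tool_pos'],o['q'])
for nm,p in dict(pulley=(.469,.202,.03),spacer=(.602,.2,.014),stub=(.549,.018,.086)).items(): print(nm,proj(c,p))
```

```text
1.1167 [0.47165547 0.19681305 0.20062576] [ 0.25116893 -0.20311463  1.90653465 -0.00283688  1.43854537 -0.85996819]
pulley [[322.34236817 216.5036078 ]]
spacer [[372.97705319 318.95329567]]
stub [[185.16520104 387.85375223]]
```

View pics/w2.png

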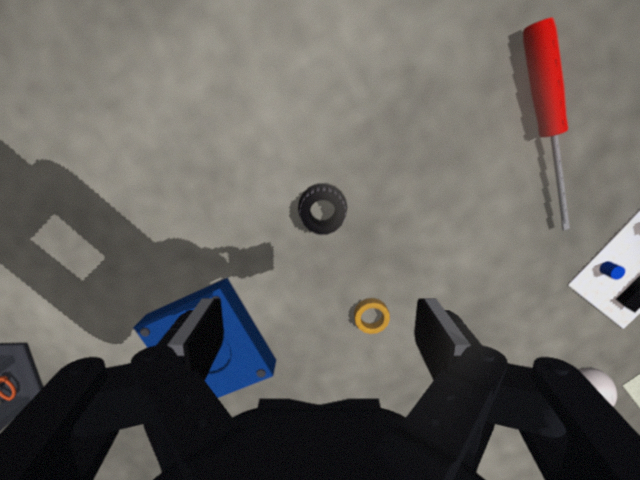

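The wrist view shows the pulley at about (323,208), the spacer at (372,316) and the screwdriver well clear. The projected top-camera estimates land within a few pixels of these.

```bash
cat > zfit.py <<'E'
from h import *
def zfit(P,ctr,z,tol,rad,lo=None):
    q=P.reshape(-1,3);q=q[np.isfinite(q[:,0])]
    q=q[(np.hypot(*(q[:,:2]-ctr).T)<rad)&(abs(q[:,2]-z)<tol)]
    if len(q)<10:return len(q)
    cc,r=cv2.minEnclosingCircle((q[:,:2]*1000).astype(np.float32))
    return len(q),q.mean(0).round(4),np.round(cc,1),round(r,1),np.median(q[:,2]).round(4)
E
python3 - <<'E'
from zfit import *
o=ctrl.get_obs();c=cam('wrist',o)
cs={'wrist':(cam('wrist',o),'w2'),'top':(cam('top'),'top0d'),'side':(cam('side'),'side0d')}
for n,(c,f) in cs.items():
    P=cloud(c,np.load(f'pics/{f}.npy'))
    print(n,'pul',zfit(P,(.469,.202),.031,.006,.03),'\n  spc',zfit(P,(.602,.2),.015,.005,.03),'\n stub',zfit(P,(.549,.018),.086,.006,.025))
# colour in wrist
im=cv2.imread('pics/w2.png');hsv=cv2.cvtColor(im,cv2.COLOR_BGR2HSV);H,S,V=cv2.split(hsv);c=cs['wrist'][0]
for nm,m,b,z in(('sp',(H>8)&(H<30)&(S>110),(340,285,405,345),.014),('pul',V<60,(285,170,360,250),.03)):
    w=np.zeros((480,640),np.uint8);x0,y0,x1,y1=b;w[y0:y1,x0:x1]=m[y0:y1,x0:x1]
    cs2,hi=cv2.findContours(w,cv2.RETR_CCOMP,cv2.CHAIN_APPROX_NONE)
    for k in sorted(cs2,key=cv2.contourArea)[-2:]: print(nm,circ(plane(c,k[:,0],z)[:,:2]),circ(plane(c,k[:,0],0.002)[:,:2]))
E
```

```text
wrist pul (1061, array([0.464 , 0.2061, 0.0288]), array([464.6, 205.9]), 22.7, np.float64(0.029)) 
  spc (537, array([0.5992, 0.202 , 0.0125]), array([599.9, 202.2]), 20.0, np.float64(0.0126)) 
 stub 0
top pul (205, array([0.4681, 0.2043, 0.0314]), array([467.8, 204. ]), 23.1, np.float64(0.0314)) 
  spc (128, array([0.6017, 0.1995, 0.0158]), array([601.7, 199.7]), 19.9, np.float64(0.0158)) 
 stub (77, array([0.5482, 0.0172, 0.0879]), array([548.2,  17. ]), 10.9, np.float64(0.088))
side pul (224, array([0.4669, 0.2026, 0.0295]), array([465.9, 201.3]), 22.9, np.float64(0.0297)) 
  spc (163, array([0.6024, 0.1986, 0.0137]), array([601.8, 198. ]), 20.7, np.float64(0.0137)) 
 stub (75, array([0.5488, 0.0163, 0.0863]), array([547.2,  15.1]), 12.9, np.float64(0.0868))
sp (array([0.59593241, 0.20295684]), np.float64(0.011170260938124574)) (array([0.6028926 , 0.20187597]), np.float64(0.011578242601837967))
sp (array([0.59670299, 0.20282181]), np.float64(0.020485016071501532)) (array([0.60369132, 0.20173601]), np.float64(0.021233209062113997))
pul (array([0.46141214, 0.20784552]), np.float64(0.011504452306074681)) (array([0.46643293, 0.20563234]), np.float64(0.012535080223685097))
pul (array([0.46113495, 0.20491222]), np.float64(0.021717169102178642)) (array([0.46613092, 0.20243626]), np.float64(0.023662704636820946))
```

Run:
```python
from h import *
o=ctrl.get_obs();print(rel(o,(.4668,.2043,.008)))
```

```text
[  5.39665803   2.95516618 192.78330774]
```

```bash
python3 -m handwheel '[{"tx":2.7,"ty":1.5,"tz":36,"roll":0},{"tx":2.7,"ty":1.5,"tz":36,"roll":0},{"tx":0,"ty":0,"tz":36,"roll":0},{"tx":0,"ty":0,"tz":36,"roll":0},{"tx":0,"ty":0,"tz":0,"roll":0},{"tx":0,"ty":0,"tz":0,"roll":0}]' 85 20
python3 - <<'E'
from h import *
o=ctrl.get_obs();print(o['t'],o['tool_pos'],rel(o,(.4668,.2043,.008)))
E
```

```text
t: 1.67
tool_pos: [0.4636, 0.2078, 0.0555]
tool_rot: [-0.701, -3.057, 0.004]
contact_force: [0.0, 0.7, 0.9]
opening: 0.0851
grip_force: 0.0
1.6667 [0.4635867  0.20776704 0.05548722] [-4.60311544 -1.56060693 47.47376078]
```

```bash
python3 -m handwheel '[{"tx":-4.6,"ty":-1.6,"tz":15,"roll":0},{"tx":0,"ty":0,"tz":32,"roll":0},{"tx":0,"ty":0,"tz":0,"roll":0},{"tx":0,"ty":0,"tz":0,"roll":0},{"tx":0,"ty":0,"tz":0,"roll":0}]' 85 20
python3 -m handwheel '[{"tx":0,"ty":0,"tz":0,"roll":0},{"tx":0,"ty":0,"tz":0,"roll":0},{"tx":0,"ty":0,"tz":0,"roll":0},{"tx":0,"ty":0,"tz":0,"roll":0},{"tx":0,"ty":0,"tz":0,"roll":0},{"tx":0,"ty":0,"tz":0,"roll":0},{"tx":0,"ty":0,"tz":0,"roll":0}]' 30 20
```

```text
t: 2.08
tool_pos: [0.4713, 0.2049, 0.0133]
tool_rot: [0.702, 3.058, 0.003]
contact_force: [0.2, -0.0, 0.3]
opening: 0.0851
grip_force: 0.0
t: 2.67
tool_pos: [0.4702, 0.2042, 0.0117]
tool_rot: [0.703, 3.061, 0.001]
contact_force: [-1.9, -0.8, 7.1]
opening: 0.0431
grip_force: 20.0
```

```bash
python3 -m handwheel '[{"tx":0,"ty":0,"tz":0,"roll":0},{"tx":0,"ty":0,"tz":0,"roll":0}]' 85
python3 -m handwheel '[{"tx":0,"ty":0,"tz":0,"roll":0},{"tx":0,"ty":0,"tz":0,"roll":0},{"tx":0,"ty":0,"tz":0,"roll":0},{"tx":0,"ty":0,"tz":0,"roll":0}]' 
python3 -m handwheel '[{"tx":0,"ty":0,"tz":0,"roll":0.12},{"tx":0,"ty":0,"tz":0,"roll":0.12},{"tx":0,"ty":0,"tz":0,"roll":0.12},{"tx":0,"ty":0,"tz":0,"roll":0.12},{"tx":0,"ty":0,"tz":0,"roll":0.12},{"tx":0,"ty":0,"tz":0,"roll":0.12},{"tx":0,"ty":0,"tz":0,"roll":0.12},{"tx":0,"ty":0,"tz":0,"roll":0.12},{"tx":0,"ty":0,"tz":0,"roll":0.12},{"tx":0,"ty":0,"tz":0,"roll":0.12},{"tx":0,"ty":0,"tz":0,"roll":0.12},{"tx":0,"ty":0,"tz":0,"roll":0.12}]'
python3 -m handwheel '[{"tx":0,"ty":0,"tz":0,"roll":0.12},{"tx":0,"ty":0,"tz":0,"roll":0},{"tx":0,"ty":0,"tz":0,"roll":0},{"tx":0,"ty":0,"tz":0,"roll":0}]'
python3 -m handwheel '[{"tx":0,"ty":0,"tz":0,"roll":0},{"tx":0,"ty":0,"tz":0,"roll":0},{"tx":0,"ty":0,"tz":0,"roll":0},{"tx":0,"ty":0,"tz":0,"roll":0},{"tx":0,"ty":0,"tz":0,"roll":0},{"tx":0,"ty":0,"tz":0,"roll":0},{"tx":0,"ty":0,"tz":0,"roll":0}]' 30 20
```

```text
t: 2.83
tool_pos: [0.4693, 0.2039, 0.0103]
tool_rot: [0.704, 3.062, 0.0]
contact_force: [0.1, 0.2, -0.3]
opening: 0.0655
grip_force: 0.0
t: 3.17
tool_pos: [0.4691, 0.2039, 0.0101]
tool_rot: [-0.704, -3.061, 0.0]
contact_force: [-0.3, -0.1, -0.3]
opening: 0.085
grip_force: 0.0
t: 4.17
tool_pos: [0.4693, 0.2039, 0.0102]
tool_rot: [-2.553, -1.83, 0.0]
contact_force: [-0.1, 0.7, 1.1]
opening: 0.0852
grip_force: 0.0
t: 4.5
tool_pos: [0.4693, 0.2039, 0.0103]
tool_rot: [-2.651, -1.685, 0.0]
contact_force: [-0.9, -0.3, 0.1]
opening: 0.085
grip_force: 0.0
t: 5.08
tool_pos: [0.4695, 0.204, 0.0105]
tool_rot: [2.653, 1.682, 0.001]
contact_force: [-0.1, -0.0, 1.9]
opening: 0.0435
grip_force: 20.7
```

```bash
python3 -m handwheel '[{"tx":0,"ty":0,"tz":-15,"roll":0},{"tx":0,"ty":0,"tz":-35,"roll":-0.12},{"tx":0,"ty":0,"tz":-35,"roll":-0.12},{"tx":0,"ty":0,"tz":-35,"roll":-0.12},{"tx":0,"ty":0,"tz":-30,"roll":-0.12},{"tx":0,"ty":0,"tz":0,"roll":-0.12},{"tx":0,"ty":0,"tz":0,"roll":-0.12},{"tx":0,"ty":0,"tz":0,"roll":-0.12},{"tx":0,"ty":0,"tz":0,"roll":-0.12},{"tx":0,"ty":0,"tz":0,"roll":-0.12},{"tx":0,"ty":0,"tz":0,"roll":-0.12},{"tx":0,"ty":0,"tz":0,"roll":-0.12}]' - 30
python3 - <<'E'
from h import *
M=R.from_rotvec([-.704,-3.061,0]).as_matrix()
print(M.T@np.array([.603-.4693,-.009-.2039,0])*1000)
E
```

```text
t: 6.08
tool_pos: [0.4689, 0.2038, 0.1597]
tool_rot: [-1.056, -2.958, 0.001]
contact_force: [-0.3, 0.4, -0.5]
opening: 0.0431
grip_force: 30.9
[-2.13276303e+02 -1.33098851e+02 -1.20918574e-01]
```

```bash
python3 -m handwheel '[{"tx":0,"ty":0,"tz":0,"roll":-0.12},{"tx":0,"ty":0,"tz":0,"roll":-0.12},{"tx":-30.5,"ty":-19,"tz":0,"roll":0},{"tx":-30.5,"ty":-19,"tz":0,"roll":0},{"tx":-30.5,"ty":-19,"tz":0,"roll":0},{"tx":-30.5,"ty":-19,"tz":0,"roll":0},{"tx":-30.5,"ty":-19,"tz":0,"roll":0},{"tx":-30.5,"ty":-19,"tz":0,"roll":0},{"tx":-30.5,"ty":-19,"tz":0,"roll":0},{"tx":0,"ty":0,"tz":0,"roll":0},{"tx":0,"ty":0,"tz":0,"roll":0},{"tx":0,"ty":0,"tz":0,"roll":0}]'
python3 -m handwheel '[{"tx":0,"ty":0,"tz":0,"roll":0},{"tx":0,"ty":0,"tz":0,"roll":0}]'
python3 - <<'E'
from zfit import *
im,d,c,o=grab('wrist','w3.png');P=cloud(c,d);print(o['t'],o['tool_pos'])
print(zfit(P,(.5497,.0172),.086,.006,.025))
print(proj(c,(.5497,.0172,.086)))
E
```

```text
t: 7.08
tool_pos: [0.6027, -0.0087, 0.1595]
tool_rot: [-0.704, -3.06, -0.0]
contact_force: [0.4, -0.4, -0.6]
opening: 0.0429
grip_force: 30.9
t: 7.25
tool_pos: [0.6027, -0.0077, 0.1601]
tool_rot: [-0.701, -3.062, -0.0]
contact_force: [0.6, 0.4, -0.3]
opening: 0.0428
grip_force: 30.9
7.25 [ 0.60268773 -0.00773609  0.16006213]
(911, array([0.5491, 0.0161, 0.0851]), array([549.4,  16. ]), 10.9, np.float64(0.0851))
[[316.99846392 166.64110425]]
```

View pics/w3.png

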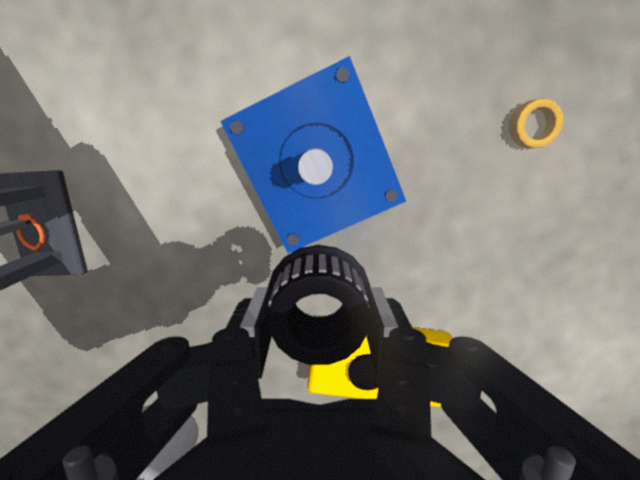

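The wrist view shows the stub top at (316,167), and the pulley held between the pads with its bore at about (322,318). Next I'll check the camera's bias on the held pulley, which should sit at tool (0,0).

Run:
```python
from zfit import *
o=ctrl.get_obs();o['tool_pos']=np.array([.60269,-.00774,.16006]);c=cam('wrist',o);P=cloud(c,np.load('pics/w3.npy'))
M=R.from_rotvec(o['tool_rot']).as_matrix()
Q=(P-o['tool_pos'])@M*1000
w=Q[240:370,250:395];q=w[np.isfinite(w[...,0])]
for lo in range(-35,15,3):
    s=q[(q[:,2]>lo)&(q[:,2]<=lo+3)];print(lo,len(s),s.min(0).round(1) if len(s) else'',s.max(0).round(1) if len(s) else '')
print('stub rel',M.T@(np.array([.5492,.0161,.086])-o['tool_pos'])*1000)
im=cv2.imread('pics/w3.png');V=cv2.cvtColor(im,cv2.COLOR_BGR2HSV)
m=cv2.inRange(V,(0,0,125),(180,60,255))[130:200,280:350];k=max(cv2.findContours(m,0,1)[0],key=cv2.contourArea)[:,0]+[280,130]
print(circ(plane(c,k,.086)[:,:2]))
m=cv2.inRange(V,(0,0,100),(180,255,255))[280:335,285:365];ks=cv2.findContours(m,0,1)[0];k=max(ks,key=cv2.contourArea)[:,0]+[285,280]
print(k.min(0),k.max(0),k.mean(0))
```

```text
-35 278 [-11.1 -24.8 -34.9] [ 11.7  28.4 -32. ]
-32 259 [-11.3 -25.3 -32. ] [ 11.8  28.9 -29. ]
-29 248 [-11.6 -25.9 -29. ] [ 11.9  28.8 -26. ]
-26 246 [-11.2 -26.5 -26. ] [ 11.9  30.9 -23. ]
-23 239 [-11.2 -27.2 -23. ] [ 16.9  31.5 -20. ]
-20 4812 [-20.9 -27.5 -20. ] [ 22.5  32.1 -17. ]
-17 962 [-20.5 -27.2 -17. ] [ 23.7  32.5 -14. ]
-14 691 [-13.  -27.3 -14. ] [ 23.8  33.5 -11. ]
-11 592 [-13.3 -29.9 -11. ] [23.6 34.1 -8. ]
-8 504 [-13.1 -27.3  -8. ] [23.6 32.2 -5. ]
-5 407 [-13.3 -27.1  -5. ] [23.8 28.4 -2. ]
-2 378 [-13.  -20.2  -2. ] [23.5 22.2  1. ]
1 349 [-13.  -20.4   1. ] [23.6 21.6  4. ]
4 374 [-12.6 -22.1   4. ] [26.5 23.7  7. ]
7 1109 [-12.8 -24.5   7. ] [26.7 25.7 10. ]
10 49 [-12.9 -22.   10. ] [26.5 20.9 11.8]
13 0  
stub rel [58.51087614 -1.81014927 74.07840463]
(array([0.54898313, 0.01603752]), np.float64(0.010674175493633958))
[296 294] [341 315] [318.74736842 304.43157895]
```

```bash
python3 -m handwheel '[{"tx":29,"ty":-1,"tz":0,"roll":0},{"tx":29.3,"ty":-1,"tz":0,"roll":0},{"tx":0,"ty":0,"tz":25,"roll":0},{"tx":0,"ty":0,"tz":25,"roll":0},{"tx":0,"ty":0,"tz":0,"roll":0},{"tx":0,"ty":0,"tz":0,"roll":0},{"tx":0,"ty":0,"tz":0,"roll":0},{"tx":0,"ty":0,"tz":0,"roll":0},{"tx":0,"ty":0,"tz":0,"roll":0}]'
python3 - <<'E'
from h import *
o=ctrl.get_obs();print(o['t'],o['tool_pos'],rel(o,(.5494,.016,.103)))
grab('side','s3.png')
im=cv2.imread('pics/s3.png');cv2.imwrite('pics/s3z.png',cv2.resize(im[170:300,300:420],None,fx=5,fy=4.6))
E
```

```text
t: 8.05
tool_pos: [0.5514, 0.0146, 0.1122]
tool_rot: [0.703, 3.059, 0.001]
contact_force: [0.6, 0.5, -0.6]
opening: 0.0429
grip_force: 30.9
8.05 [0.55136323 0.01462169 0.11220908] [2.39447887 0.37326429 9.20262436]
```

View pics/s3z.png

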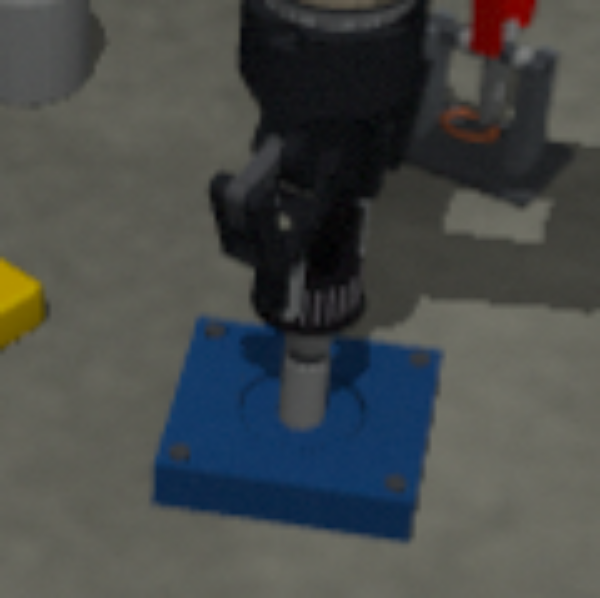

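The crop shows the flange spanning x 252–366 (centre 309) over the stub at 283–330 (centre 306), aligned to about 1 mm. I'll let it settle, then lower.

```bash
python3 -m handwheel '[{"tx":0,"ty":0,"tz":2,"roll":0},{"tx":0,"ty":0,"tz":2,"roll":0},{"tx":0,"ty":0,"tz":0,"roll":0},{"tx":0,"ty":0,"tz":0,"roll":0},{"tx":0,"ty":0,"tz":0,"roll":0}]'
python3 - <<'E'
from h import *
o=ctrl.get_obs();print(o['t'],o['tool_pos'],rel(o,(.5494,.016,.103)))
E
```

```text
t: 8.52
tool_pos: [0.5499, 0.0147, 0.1061]
tool_rot: [-0.704, -3.061, 0.0]
contact_force: [0.6, -1.0, -1.2]
opening: 0.043
grip_force: 30.9
8.5167 [0.54991669 0.01470589 0.10614705] [1.0289028  0.93896076 3.14727518]
```

```bash
python3 -m handwheel '[{"tx":0.7,"ty":0.8,"tz":0,"roll":0},{"tx":0,"ty":0,"tz":4,"roll":0},{"tx":0,"ty":0,"tz":4,"roll":0},{"tx":0,"ty":0,"tz":3,"roll":0},{"tx":0,"ty":0,"tz":3,"roll":0},{"tx":0,"ty":0,"tz":0,"roll":0},{"tx":0,"ty":0,"tz":0,"roll":0},{"tx":0,"ty":0,"tz":0,"roll":0}]'
```

```text
t: 9.18
tool_pos: [0.5498, 0.0157, 0.0923]
tool_rot: [0.704, 3.062, 0.0]
contact_force: [0.1, 0.1, -0.6]
opening: 0.0431
grip_force: 30.9
```

```bash
python3 -m handwheel '[{"tx":0,"ty":0,"tz":6,"roll":0},{"tx":0,"ty":0,"tz":6,"roll":0},{"tx":0,"ty":0,"tz":7,"roll":0},{"tx":0,"ty":0,"tz":7,"roll":0},{"tx":0,"ty":0,"tz":7,"roll":0},{"tx":0,"ty":0,"tz":7,"roll":0},{"tx":0,"ty":0,"tz":0,"roll":0},{"tx":0,"ty":0,"tz":0,"roll":0},{"tx":0,"ty":0,"tz":0,"roll":0}]'
```

```text
t: 9.93
tool_pos: [0.5499, 0.0157, 0.0524]
tool_rot: [0.704, 3.062, 0.0]
contact_force: [1.2, 0.5, 0.1]
opening: 0.043
grip_force: 30.9
```

```bash
python3 -m handwheel '[{"tx":0,"ty":0,"tz":4,"roll":0},{"tx":0,"ty":0,"tz":4,"roll":0},{"tx":0,"ty":0,"tz":4,"roll":0},{"tx":0,"ty":0,"tz":3,"roll":0},{"tx":0,"ty":0,"tz":1,"roll":0},{"tx":0,"ty":0,"tz":0,"roll":0},{"tx":0,"ty":0,"tz":0,"roll":0}]'
```

```text
t: 10.52
tool_pos: [0.5497, 0.0158, 0.0362]
tool_rot: [-0.704, -3.062, 0.0]
contact_force: [0.8, -0.1, -0.8]
opening: 0.0431
grip_force: 30.9
```

Still no contact. I expect the seat at about z 0.034.

```bash
python3 -m handwheel '[{"tx":0,"ty":0,"tz":1,"roll":0},{"tx":0,"ty":0,"tz":1,"roll":0},{"tx":0,"ty":0,"tz":0,"roll":0},{"tx":0,"ty":0,"tz":0,"roll":0}]'
python3 -m handwheel '[{"tx":0,"ty":0,"tz":0,"roll":0},{"tx":0,"ty":0,"tz":0,"roll":0},{"tx":0,"ty":0,"tz":0,"roll":0},{"tx":0,"ty":0,"tz":0,"roll":0},{"tx":0,"ty":0,"tz":0,"roll":0}]' 85
python3 - <<'E'
from h import *
o=ctrl.get_obs();print(rel(o,(.5497,.0158,.13)), rel(o,(.603,.2,.13)))
E
```

```text
t: 10.85
tool_pos: [0.55, 0.0157, 0.0346]
tool_rot: [0.703, 3.061, 0.0]
contact_force: [0.7, -0.0, 0.7]
opening: 0.0433
grip_force: 31.0
t: 11.27
tool_pos: [0.5497, 0.0158, 0.0343]
tool_rot: [-0.704, -3.062, -0.0]
contact_force: [0.1, -0.5, 0.3]
opening: 0.085
grip_force: 0.0
[ 3.27341405e-02  1.99873594e-02 -9.57024971e+01] [ 32.50112033 189.00764276 -95.70002782]
```

```bash
python3 -m handwheel '[{"tx":0,"ty":0,"tz":-24,"roll":0},{"tx":0,"ty":0,"tz":-36,"roll":0},{"tx":0,"ty":0,"tz":-36,"roll":0},{"tx":6.5,"ty":37.8,"tz":0,"roll":0},{"tx":6.5,"ty":37.8,"tz":0,"roll":0},{"tx":6.5,"ty":37.8,"tz":0,"roll":0},{"tx":6.5,"ty":37.8,"tz":0,"roll":0},{"tx":6.5,"ty":37.8,"tz":0,"roll":0},{"tx":0,"ty":0,"tz":40,"roll":0},{"tx":0,"ty":0,"tz":30,"roll":0},{"tx":0,"ty":0,"tz":0,"roll":0},{"tx":0,"ty":0,"tz":0,"roll":0}]'
python3 -m handwheel '[{"tx":0,"ty":0,"tz":0,"roll":0},{"tx":0,"ty":0,"tz":0,"roll":0},{"tx":0,"ty":0,"tz":0,"roll":0}]'
python3 - <<'E'
from zfit import *
im,d,c,o=grab('wrist','w4.png');P=cloud(c,d);print(o['t'],o['tool_pos'])
w=zfit(P,(.603,.2),.014,.006,.03);print(w)
o2=dict(o);o2['tool_pos']=np.array([.60269,-.00774,.16006]);P=cloud(cam('wrist',o2),np.load('pics/w3.npy'));print(zfit(P,(.603,.2),.014,.006,.03))
print(rel(o,(.603,.1996,.001)))
if type(w)==tuple:print(rel(o,(w[1][0],w[1][1],.001)))
E
```

```text
t: 12.27
tool_pos: [0.601, 0.1997, 0.0579]
tool_rot: [-0.702, -3.057, 0.004]
contact_force: [0.3, -0.4, 0.8]
opening: 0.0851
grip_force: 0.0
t: 12.52
tool_pos: [0.6049, 0.1999, 0.0633]
tool_rot: [0.704, 3.057, 0.003]
contact_force: [0.2, -0.3, 0.5]
opening: 0.0849
grip_force: 0.0
12.5167 [0.60485283 0.19993341 0.06325467]
(1874, array([0.6012, 0.1992, 0.0125]), array([602. , 198.6]), 20.0, np.float64(0.0127))
(1245, array([0.6024, 0.1972, 0.0121]), array([603. , 197.7]), 20.4, np.float64(0.0124))
[ 1.74780142 -1.28668624 62.24529834]
[ 3.19179882 -2.433333   62.23677172]
```

```bash
python3 -m handwheel '[{"tx":0,"ty":-1,"tz":25,"roll":0},{"tx":0,"ty":0,"tz":20,"roll":0},{"tx":0,"ty":0,"tz":10,"roll":0},{"tx":0,"ty":0,"tz":3,"roll":0},{"tx":0,"ty":0,"tz":0,"roll":0},{"tx":0,"ty":0,"tz":0,"roll":0},{"tx":0,"ty":0,"tz":0,"roll":0}]'
python3 -m handwheel '[{"tx":0,"ty":0,"tz":0,"roll":0},{"tx":0,"ty":0,"tz":0,"roll":0},{"tx":0,"ty":0,"tz":0,"roll":0},{"tx":0,"ty":0,"tz":0,"roll":0},{"tx":0,"ty":0,"tz":0,"roll":0},{"tx":0,"ty":0,"tz":0,"roll":0},{"tx":0,"ty":0,"tz":0,"roll":0},{"tx":0,"ty":0,"tz":0,"roll":0}]' 25 25
```

```text
t: 13.15
tool_pos: [0.6039, 0.1993, 0.004]
tool_rot: [0.703, 3.059, 0.002]
contact_force: [0.9, 0.3, 0.6]
opening: 0.0855
grip_force: 0.0
t: 13.82
tool_pos: [0.603, 0.1992, 0.003]
tool_rot: [0.703, 3.061, 0.001]
contact_force: [-0.5, -0.8, 4.9]
opening: 0.0388
grip_force: 25.3
```

```bash
python3 -m handwheel '[{"tx":0,"ty":0,"tz":-10,"roll":0},{"tx":0,"ty":0,"tz":-35,"roll":0},{"tx":0,"ty":0,"tz":-40,"roll":0},{"tx":0,"ty":0,"tz":-40,"roll":0},{"tx":-6.4,"ty":-37.6,"tz":0,"roll":0},{"tx":-6.4,"ty":-37.6,"tz":0,"roll":0},{"tx":-6.4,"ty":-37.6,"tz":0,"roll":0},{"tx":-6.4,"ty":-37.6,"tz":0,"roll":0},{"tx":-6.4,"ty":-37.6,"tz":0,"roll":0},{"tx":0,"ty":0,"tz":0,"roll":0},{"tx":0,"ty":0,"tz":0,"roll":0},{"tx":0,"ty":0,"tz":0,"roll":0}]'
python3 -m handwheel '[{"tx":0,"ty":0,"tz":0,"roll":0},{"tx":0,"ty":0,"tz":0,"roll":0},{"tx":0,"ty":0,"tz":0,"roll":0}]'
python3 - <<'E'
from zfit import *
im,d,c,o=grab('wrist','w5.png');P=cloud(c,d);print(o['t'],o['tool_pos'])
M=R.from_rotvec(o['tool_rot']).as_matrix();Q=(P-o['tool_pos'])@M*1000
m=cv2.inRange(cv2.cvtColor(im,cv2.COLOR_RGB2HSV),(8,110,60),(30,255,255))>0
m[:240]=0;m[:,:240]=0;m[:,400:]=0
q=Q[m];q=q[np.isfinite(q[:,0])&(abs(q[:,2])<20)];z=q[:,2];print(len(q),np.percentile(z,[2,10,50,90]))
t=q[z<np.percentile(z,50)+1.5];print(t.min(0),t.max(0),cv2.minEnclosingCircle(t[:,:2].astype(np.float32)))
E
```

```text
t: 14.82
tool_pos: [0.5492, 0.016, 0.1273]
tool_rot: [-0.705, -3.061, -0.001]
contact_force: [0.5, -0.5, -0.3]
opening: 0.0387
grip_force: 25.6
t: 15.07
tool_pos: [0.5495, 0.017, 0.1272]
tool_rot: [-0.701, -3.062, -0.0]
contact_force: [-0.2, -0.1, -0.6]
opening: 0.0387
grip_force: 25.6
15.0667 [0.54946079 0.01700575 0.12721002]
4356 [-10.95057162 -10.44341196  -9.43277906  -2.1669923 ]
[-19.13921664 -18.84899449 -12.14422368] [20.41476032 20.14223162 -7.93295538] ((0.7724277377128601, 0.5655966401100159), 19.92571449279785)
```

```bash
python3 -m handwheel '[{"tx":0,"ty":0,"tz":15,"roll":0},{"tx":0,"ty":0,"tz":10,"roll":0},{"tx":0,"ty":0,"tz":7,"roll":0},{"tx":0,"ty":0,"tz":0,"roll":0},{"tx":0,"ty":0,"tz":0,"roll":0},{"tx":0,"ty":0,"tz":0,"roll":0},{"tx":0,"ty":0,"tz":0,"roll":0}]'
```

```text
t: 15.7
tool_pos: [0.5498, 0.0159, 0.096]
tool_rot: [0.703, 3.061, 0.0]
contact_force: [-0.9, -0.3, -0.4]
opening: 0.0388
grip_force: 25.6
```

```bash
python3 -m handwheel '[{"tx":0,"ty":0,"tz":4,"roll":0},{"tx":0,"ty":0,"tz":4,"roll":0},{"tx":0,"ty":0,"tz":4,"roll":0},{"tx":0,"ty":0,"tz":0,"roll":0},{"tx":0,"ty":0,"tz":0,"roll":0}]'
python3 -m handwheel '[{"tx":0,"ty":0,"tz":5,"roll":0},{"tx":0,"ty":0,"tz":5,"roll":0},{"tx":0,"ty":0,"tz":5,"roll":0},{"tx":0,"ty":0,"tz":5,"roll":0},{"tx":0,"ty":0,"tz":0,"roll":0},{"tx":0,"ty":0,"tz":0,"roll":0},{"tx":0,"ty":0,"tz":0,"roll":0}]'
```

```text
t: 16.12
tool_pos: [0.5488, 0.016, 0.0827]
tool_rot: [-0.703, -3.061, 0.0]
contact_force: [0.2, -0.3, -0.5]
opening: 0.0391
grip_force: 25.6
t: 16.7
tool_pos: [0.5493, 0.016, 0.0633]
tool_rot: [-0.704, -3.062, -0.0]
contact_force: [-0.0, -0.5, -0.5]
opening: 0.0385
grip_force: 25.6
```

```bash
python3 -m handwheel '[{"tx":0,"ty":0,"tz":2,"roll":0},{"tx":0,"ty":0,"tz":1.5,"roll":0},{"tx":0,"ty":0,"tz":1,"roll":0},{"tx":0,"ty":0,"tz":1,"roll":0},{"tx":0,"ty":0,"tz":0,"roll":0},{"tx":0,"ty":0,"tz":0,"roll":0}]'
python3 -m handwheel '[{"tx":0,"ty":0,"tz":1,"roll":0},{"tx":0,"ty":0,"tz":0,"roll":0},{"tx":0,"ty":0,"tz":0,"roll":0}]'
```

```text
t: 17.2
tool_pos: [0.5492, 0.016, 0.0577]
tool_rot: [-0.704, -3.062, 0.0]
contact_force: [-0.5, -0.9, -1.3]
opening: 0.0388
grip_force: 25.6
t: 17.45
tool_pos: [0.5495, 0.016, 0.0571]
tool_rot: [0.704, 3.061, 0.0]
contact_force: [-0.2, -0.2, 0.6]
opening: 0.0383
grip_force: 25.7
```

```bash
python3 -m handwheel '[{"tx":0,"ty":0,"tz":0.7,"roll":0},{"tx":0,"ty":0,"tz":0,"roll":0},{"tx":0,"ty":0,"tz":0,"roll":0}]'
python3 -m handwheel '[{"tx":0,"ty":0,"tz":0,"roll":0},{"tx":0,"ty":0,"tz":0,"roll":0},{"tx":0,"ty":0,"tz":0,"roll":0},{"tx":0,"ty":0,"tz":0,"roll":0},{"tx":0,"ty":0,"tz":0,"roll":0}]' 85
python3 -m handwheel '[{"tx":0,"ty":0,"tz":-24,"roll":0},{"tx":0,"ty":0,"tz":-36,"roll":0},{"tx":0,"ty":0,"tz":-40,"roll":0},{"tx":0,"ty":0,"tz":-40,"roll":0},{"tx":-20,"ty":-30,"tz":0,"roll":0},{"tx":-20,"ty":-30,"tz":0,"roll":0},{"tx":-20,"ty":-30,"tz":0,"roll":0},{"tx":0,"ty":0,"tz":0,"roll":0},{"tx":0,"ty":0,"tz":0,"roll":0},{"tx":0,"ty":0,"tz":0,"roll":0},{"tx":0,"ty":0,"tz":0,"roll":0},{"tx":0,"ty":0,"tz":0,"roll":0}]'
python3 - <<'E'
from h import *
o=ctrl.get_obs()
im,d,c,o=grab('wrist','w6.png');print(o['t'],o['tool_pos'])
E
```

```text
t: 17.7
tool_pos: [0.5495, 0.0159, 0.057]
tool_rot: [0.704, 3.062, -0.0]
contact_force: [-2.7, -0.1, 4.8]
opening: 0.0384
grip_force: 26.0
t: 18.12
tool_pos: [0.5491, 0.016, 0.0559]
tool_rot: [-0.704, -3.061, 0.0]
contact_force: [0.0, -0.5, 0.4]
opening: 0.0848
grip_force: 0.0
t: 19.12
tool_pos: [0.5638, -0.0901, 0.1958]
tool_rot: [-0.701, -3.062, -0.0]
contact_force: [-0.8, 0.1, -0.6]
opening: 0.0849
grip_force: 0.0
19.1167 [ 0.56380033 -0.09008396  0.19584672]
```

View pics/w6.png

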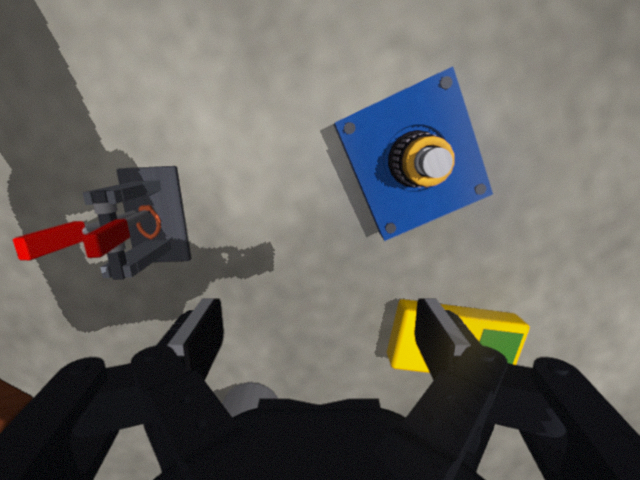

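The wrist view shows the brass spacer centred round the stub on the pulley at (435,160), and the pliers' handles at (50,240) and (105,237). Next I'll locate the handles and posts in 3D.

```bash
cat > pl.py <<'E'
from h import *
def pl(c,im,d,box):
    P=cloud(c,d);x0,y0,x1,y1=box;P=P[y0:y1,x0:x1].reshape(-1,3)
    hsv=cv2.cvtColor(im,cv2.COLOR_BGR2HSV)[y0:y1,x0:x1].reshape(-1,3).astype(int)
    red=((hsv[:,0]<6)|(hsv[:,0]>174))&(hsv[:,1]>150)&(hsv[:,2]>60)
    q=P[red&(P[:,2]>.125)&(P[:,2]<.16)]
    ang=np.radians(70);u=np.array([np.cos(ang),np.sin(ang)])
    _,lab,cen=cv2.kmeans(q[:,:2].astype(np.float32)*1000,2,None,(3,50,.01),5,0)
    lab=lab[:,0];r=[]
    for i in(0,1):
        s=q[lab==i];t=s[s[:,2]>np.percentile(s[:,2],95)-.004];b=cv2.minAreaRect((t[:,:2]*1000).astype(np.float32));r.append(b[0]);print(len(s),len(t),s[:,2].max().round(4),t.mean(0).round(4),np.round(b[0],1),np.round(b[1],1),round(b[2],1))
    r=np.array(sorted(r,key=lambda a:a[1]));v=r[1]-r[0];print('mid',r.mean(0),'dist',np.hypot(*v),'yang',np.degrees(np.arctan2(v[1],v[0])))
    grey=(hsv[:,1]<90)&(P[:,2]>.079)&(P[:,2]<.09);g=P[grey]
    _,lab,cen=cv2.kmeans(g[:,:2].astype(np.float32)*1000,2,None,(3,50,.01),5,0);v=cen[0]-cen[1];print('posts',len(g),cen.round(1),'xang',np.degrees(np.arctan2(v[1],v[0])))
E
python3 - <<'E'
from pl import *
o=ctrl.get_obs();o['tool_pos']=np.array([.5638,-.09008,.19585]);
pl(cam('wrist',o),cv2.imread('pics/w6.png'),np.load('pics/w6.npy'),(0,150,200,300))
print('top');pl(cam('top'),cv2.imread('pics/top0.png'),np.load('pics/top0d.npy'),(420,260,490,330))
E
```

```text
591 385 0.1403 [ 0.4912 -0.2156  0.1378] [ 491.3 -215.9] [10.  15.8] 67.1
752 386 0.1408 [ 0.4726 -0.2586  0.1379] [ 472.7 -259.5] [11.2 15.8] 67.4
mid [ 482.00697327 -237.70592499] dist 47.43999202373861 yang 66.82265797693604
posts 1594 [[ 512.6 -250.4]
 [ 465.9 -231.4]] xang -22.095991
top
42 29 0.1443 [ 0.4915 -0.2155  0.1414] [ 491.5 -215.6] [ 9.4 15. ] 63.7
56 26 0.1452 [ 0.4728 -0.2594  0.1418] [ 472.9 -259.1] [ 9.4 14.6] 71.3
mid [ 482.23518372 -237.3585434 ] dist 47.24600313862412 yang 66.79142073713749
posts 229 [[ 509.8 -248.7]
 [ 467.5 -231.6]] xang -22.012283
```

```bash
python3 -m handwheel '[{"tx":1.8,"ty":-33.5,"tz":0,"roll":0},{"tx":1.8,"ty":-33.5,"tz":0,"roll":0},{"tx":1.8,"ty":-33.5,"tz":0,"roll":0},{"tx":1.8,"ty":-33.5,"tz":0,"roll":0},{"tx":1.8,"ty":-33.5,"tz":0,"roll":0},{"tx":0,"ty":0,"tz":0,"roll":-0.049},{"tx":0,"ty":0,"tz":0,"roll":0},{"tx":0,"ty":0,"tz":0,"roll":0},{"tx":0,"ty":0,"tz":0,"roll":0},{"tx":0,"ty":0,"tz":0,"roll":0},{"tx":0,"ty":0,"tz":0,"roll":0}]' 85
python3 - <<'E'
from pl import *
im,d,c,o=grab('wrist','w7.png');print(o['t'],o['tool_pos'],o['tool_rot']);print(proj(c,(.4828,-.238,.14)))
pl(c,im[:,:,::-1].copy(),d,(200,60,440,340))
print(rel(o,(.4828,-.238,.102)))
E
```

```text
t: 20.08
tool_pos: [0.4832, -0.237, 0.1961]
tool_rot: [-0.626, -3.078, -0.0]
contact_force: [0.4, 0.1, -0.6]
opening: 0.085
grip_force: 0.0
20.0833 [ 0.48319418 -0.23704375  0.19605819] [-6.26386543e-01 -3.07841740e+00 -1.59662336e-04]
[[316.15328236 262.62241999]]
477 353 0.1401 [ 0.4902 -0.2171  0.1376] [ 490.7 -217.3] [ 9.8 15.8] 69.4
498 362 0.1401 [ 0.4712 -0.2599  0.1377] [ 471.4 -260.4] [10. 16.] 64.7
mid [ 481.07881165 -238.84927368] dist 47.11912265659642 yang 65.87044207908347
posts 1781 [[ 468.9 -233.5]
 [ 506.2 -250. ]] xang 156.18864
[-2.14142585e-02 -1.04185866e+00  9.40581048e+01]
```

```bash
python3 -m handwheel '[{"tx":0.5,"ty":-1,"tz":0,"roll":0},{"tx":0,"ty":0,"tz":30,"roll":0},{"tx":0,"ty":0,"tz":30,"roll":0},{"tx":0,"ty":0,"tz":20,"roll":0},{"tx":0,"ty":0,"tz":14,"roll":0},{"tx":0,"ty":0,"tz":0,"roll":0},{"tx":0,"ty":0,"tz":0,"roll":0},{"tx":0,"ty":0,"tz":0,"roll":0},{"tx":0,"ty":0,"tz":0,"roll":0}]' 85
python3 -m handwheel '[{"tx":0,"ty":0,"tz":0,"roll":0},{"tx":0,"ty":0,"tz":0,"roll":0},{"tx":0,"ty":0,"tz":0,"roll":0},{"tx":0,"ty":0,"tz":0,"roll":0},{"tx":0,"ty":0,"tz":0,"roll":0},{"tx":0,"ty":0,"tz":0,"roll":0},{"tx":0,"ty":0,"tz":0,"roll":0},{"tx":0,"ty":0,"tz":0,"roll":0},{"tx":0,"ty":0,"tz":0,"roll":0}]' 30 40
```

```text
t: 20.88
tool_pos: [0.483, -0.2393, 0.104]
tool_rot: [0.628, 3.075, -0.002]
contact_force: [0.1, -0.6, -0.8]
opening: 0.0853
grip_force: 0.0
t: 21.63
tool_pos: [0.4836, -0.2401, 0.1058]
tool_rot: [0.627, 3.074, -0.004]
contact_force: [-1.8, -0.1, 11.3]
opening: 0.0385
grip_force: 41.7
```

```bash
python3 -m handwheel '[{"tx":0,"ty":0,"tz":-5,"roll":0},{"tx":0,"ty":0,"tz":-10,"roll":0},{"tx":0,"ty":0,"tz":-15,"roll":0},{"tx":0,"ty":0,"tz":-20,"roll":0},{"tx":0,"ty":0,"tz":-25,"roll":0},{"tx":0,"ty":0,"tz":-30,"roll":0},{"tx":0,"ty":0,"tz":-20,"roll":0},{"tx":0,"ty":0,"tz":-5,"roll":0},{"tx":0,"ty":0,"tz":0,"roll":0},{"tx":0,"ty":0,"tz":0,"roll":0},{"tx":0,"ty":0,"tz":0,"roll":0},{"tx":0,"ty":0,"tz":0,"roll":0}]' - 60
python3 - <<'E'
from h import *
im,d,c,o=grab('wrist','w8.png');print(o['t'],o['tool_pos'],o['tool_rot'])
grab('side','s8.png')
M=R.from_rotvec(o['tool_rot']).as_matrix()
for x in(0,-10.3):print(proj(c,o['tool_pos']+M@np.array([x,0,80])/1000))
E
```

```text
t: 22.63
tool_pos: [0.4809, -0.238, 0.2295]
tool_rot: [-0.628, -3.074, -0.003]
contact_force: [-0.6, 0.4, -2.2]
opening: 0.0379
grip_force: 61.7
22.6333 [ 0.48087525 -0.23799459  0.2295069 ] [-6.27632214e-01 -3.07420418e+00 -2.58870119e-03]
[[317.94072179 250.81087425]]
[[317.93259174 264.50788404]]
```

View pics/w8.png

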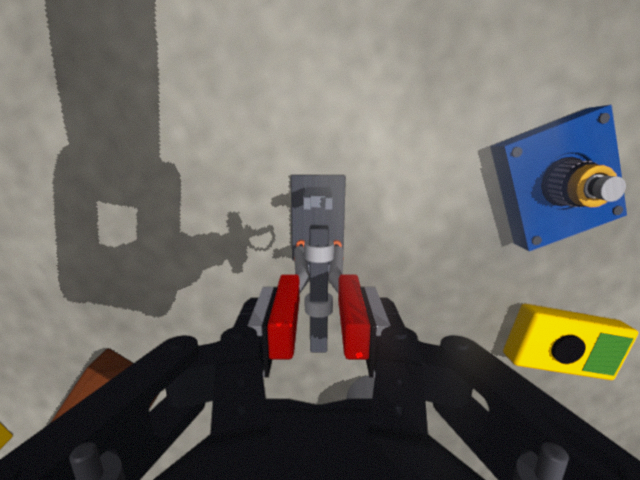

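The wrist view shows the handles squeezed and parallel, at (284,315) and (355,315). The crossbar runs from row 227 to row 352, and the ring's flanks show symmetrically at (301,244) and (338,244). I'll measure the pliers' pose in the tool frame.

Run:
```python
from h import *
o=dict(tool_pos=np.array([.48087525,-.23799459,.2295069]),tool_rot=np.array([-.627632,-3.07420418,-.00258870]))
c=cam('wrist',o);P=cloud(c,np.load('pics/w8.npy'));M=R.from_rotvec(o['tool_rot']).as_matrix();Q=(P-o['tool_pos'])@M*1000
im=cv2.imread('pics/w8.png');hsv=cv2.cvtColor(im,cv2.COLOR_BGR2HSV)
q=Q[215:365,306:334].reshape(-1,3);q=q[np.isfinite(q[:,0])&(q[:,2]<60)]
for a in range(-50,40,6):
    s=q[(q[:,0]>a)&(q[:,0]<=a+6)]
    if len(s):print(a,len(s),np.percentile(s[:,2],[10,50,90]).round(1),np.median(s[:,1]).round(1))
b=q[(q[:,2]>10)&(q[:,2]<30)];print('bar',np.percentile(b[:,0],[0.3,1,99,99.7]),b[:,1].min(),b[:,1].max())
red=((hsv[...,0]<6)|(hsv[...,0]>174))&(hsv[...,1]>150);red[:265]=0
r=Q[red];r=r[np.isfinite(r[:,0])&(abs(r[:,2]+20)<30)];zt=np.percentile(r[:,2],5);t=r[r[:,2]<zt+3]
for s in(t[t[:,1]<0],t[t[:,1]>0]):print('handle',np.percentile(s,[1,99],axis=0).round(1).tolist())
org=cv2.inRange(hsv,(5,150,120),(20,255,255))>0;org[:230]=0;org[260:]=0;org[:,:290]=0;org[:,350:]=0
print('ring px',Q[org].round(1)[:12].tolist())
# side: ring in side view
im=cv2.imread('pics/s8.png');p=proj(cam('side'),o['tool_pos']+M@np.array([-10.3,0,82])/1000)[0];print(p)
x,y=p.astype(int);cv2.imwrite('pics/s8z.png',cv2.resize(im[y-60:y+40,x-50:x+50],None,fx=6,fy=6,interpolation=2))
```

```text
-44 108 [21.7 22.5 23.1] 0.3
-38 153 [21.6 22.4 23.2] 0.3
-32 163 [21.7 22.4 23.1] 0.3
-26 166 [21.6 22.4 23.1] 0.3
-20 184 [19.2 20.6 22.7] 0.8
-14 351 [19.3 21.7 26.7] 0.8
-8 176 [21.5 22.2 23. ] 0.3
-2 255 [21.2 22.3 25.5] 0.8
4 307 [21.4 22.5 37.7] 1.8
10 193 [19.4 21.7 22.8] 0.8
16 322 [18.7 20.1 23.1] 1.3
22 281 [21.1 22.1 23.9] 0.8
28 189 [21.3 22.5 28.1] 0.8
bar [-41.70682813 -41.11399235  31.19688331  31.35139615] -6.535718194749787 8.48440763137255
handle [[-5.2, -18.3, -36.3], [10.0, -8.9, -32.8]]
handle [[-5.2, 10.3, -36.1], [10.0, 19.7, -32.7]]
ring px [[5.8, -13.0, 87.2], [5.8, -12.3, 87.3], [5.4, -14.3, 85.9], [5.3, -13.7, 86.5], [5.6, -12.9, 85.3], [5.5, -12.2, 85.6], [5.4, -11.5, 86.1], [6.0, -10.7, 84.2], [5.5, 12.2, 85.8], [5.6, 12.9, 85.5], [5.6, 13.6, 85.4], [4.8, -15.0, 85.5]]
[399.02769882 158.59513263]
```

View pics/s8z.png

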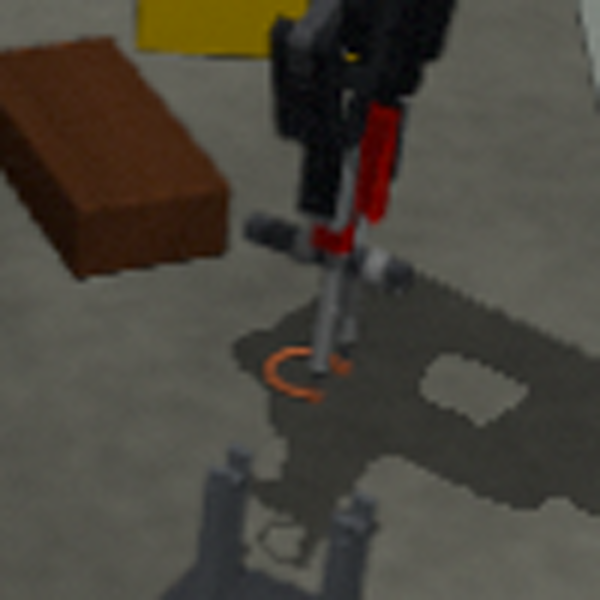

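The crop shows the ring spread and roughly level on the tips at (305,375), with the pliers upright and clear of the stand. Now to move over the stub.

```bash
python3 -m handwheel '[{"tx":3.4,"ty":20,"tz":0,"roll":0},{"tx":6.4,"ty":37,"tz":0,"roll":0},{"tx":6.4,"ty":37,"tz":0,"roll":0},{"tx":6.4,"ty":37,"tz":0,"roll":0},{"tx":6.4,"ty":37,"tz":0,"roll":0},{"tx":6.4,"ty":37,"tz":0,"roll":0},{"tx":6.4,"ty":35,"tz":0,"roll":0},{"tx":3,"ty":20,"tz":0,"roll":0},{"tx":0,"ty":0,"tz":0,"roll":0},{"tx":0,"ty":0,"tz":0,"roll":0},{"tx":0,"ty":0,"tz":0,"roll":0},{"tx":0,"ty":0,"tz":0,"roll":0}]'
python3 -m handwheel '[{"tx":0,"ty":0,"tz":0,"roll":0},{"tx":0,"ty":0,"tz":0,"roll":0},{"tx":0,"ty":0,"tz":0,"roll":0},{"tx":0,"ty":0,"tz":0,"roll":0}]'
python3 - <<'E'
from h import *
im,d,c,o=grab('wrist','w9.png');print(o['t'],o['tool_pos'],o['tool_rot'],rel(o,(.5417,.019,.19)))
P=cloud(c,d);M=R.from_rotvec(o['tool_rot']).as_matrix();Q=(P-o['tool_pos'])@M*1000
q=Q[200:420,220:420].reshape(-1,3);q=q[np.isfinite(q[:,0])]
s=q[(abs(q[:,1])<14)&(q[:,2]>110)&(q[:,2]<170)]
print(np.histogram(s[:,2],range(110,171,5)))
E
```

```text
t: 23.73
tool_pos: [0.5424, 0.0171, 0.2318]
tool_rot: [-0.63, -3.077, 0.001]
contact_force: [-0.2, 0.4, -2.9]
opening: 0.038
grip_force: 61.8
t: 24.07
tool_pos: [0.5426, 0.0176, 0.2321]
tool_rot: [0.63, 3.078, -0.0]
contact_force: [-0.2, -0.7, -3.1]
opening: 0.0382
grip_force: 61.8
24.0667 [0.5425695  0.01756066 0.23213879] [ 6.29800677e-01  3.07773254e+00 -5.11506038e-05] [ 1.36868297  0.98273562 42.13865596]
(array([  0,   0,   0,   0,   0,   0,   0,  73,  29,  10,  83, 318]), array([110, 115, 120, 125, 130, 135, 140, 145, 150, 155, 160, 165, 170]))
```

View pics/w9.png

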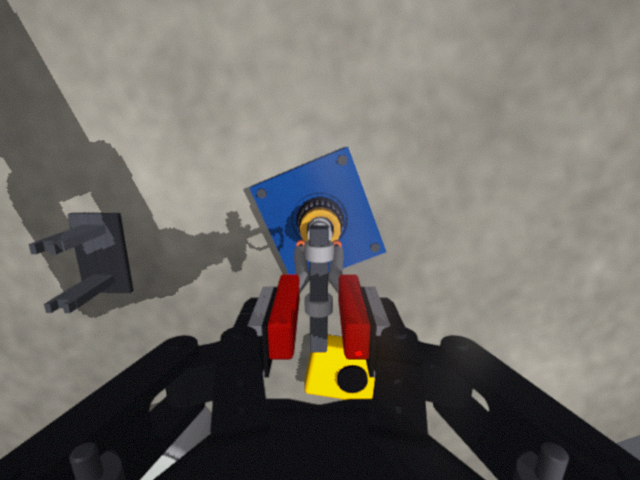

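(That view shows the ring hidden above the stub and spacer at (322,225), aligned with the crossbar. I've now viewed 11 pictures against the limit of 10, so from here I'll work by numbers only.)

```bash
python3 -m handwheel '[{"tx":1.4,"ty":1,"tz":10,"roll":0},{"tx":0,"ty":0,"tz":15,"roll":0},{"tx":0,"ty":0,"tz":12,"roll":0},{"tx":0,"ty":0,"tz":3,"roll":0},{"tx":0,"ty":0,"tz":0,"roll":0},{"tx":0,"ty":0,"tz":0,"roll":0},{"tx":0,"ty":0,"tz":0,"roll":0},{"tx":0,"ty":0,"tz":0,"roll":0}]'
cat > ring.py <<'E'
from h import *
def ring(stub=(.5496,.0156)):
    for n in('side','top'):
        im,d,c,o=grab(n,f'r_{n}.png');M=R.from_rotvec(o['tool_rot']).as_matrix()
        ctr=o['tool_pos']+M@np.array([-8.6,0,86])/1000
        x,y=proj(c,ctr)[0].astype(int);hsv=cv2.cvtColor(im,cv2.COLOR_RGB2HSV)
        m=(cv2.inRange(hsv,(3,120,60),(14,255,255))>0);w=np.zeros_like(m);w[y-22:y+22,x-22:x+22]=1;m&=w
        q=cloud(c,d)[m];q=q[np.isfinite(q[:,0])];q=q[abs(q[:,2]-ctr[2])<.02]
        if len(q)<15:print(n,'few',len(q));continue
        v,u=np.nonzero(m);W=plane(c,np.c_[u,v],ctr[2])[:,:2]
        print(n,o['t'],o['tool_pos'].round(4),'expect',ctr.round(4),'n',len(q),'zmed',np.median(q[:,2]).round(4),'depthcirc',circ(q[:,:2]),'raycirc',circ(W))
E
python3 - <<'E'
from ring import *
ring()
for n,b in(('side',(320,230,400,295)),):
    c=cam(n);im=cv2.imread('pics/side0.png');hsv=cv2.cvtColor(im,cv2.COLOR_BGR2HSV)
    P=cloud(c,np.load('pics/side0d.npy'));x,y=proj(c,(.5496,.0156,.086))[0].astype(int)
    m=np.zeros((480,640),bool);m[y-12:y+12,x-12:x+12]=1;m&=(hsv[...,1]<80)&(P[...,2]>.083)
    v,u=np.nonzero(m);W=plane(c,np.c_[u,v],.086);print('side stub ray mean',W.mean(0),len(W),cv2.minEnclosingCircle((W[:,:2]*1000).astype(np.float32)))
E
```

```text
t: 24.78
tool_pos: [0.5423, 0.0195, 0.1931]
tool_rot: [0.628, 3.076, 0.0]
contact_force: [0.8, 0.2, -2.9]
opening: 0.0381
grip_force: 61.8
side 24.7833 [0.5423 0.0195 0.1931] expect [0.5504 0.0161 0.1072] n 45 zmed 0.1096 depthcirc (array([0.54956364, 0.01699444]), np.float64(0.016475925094068252)) raycirc (array([0.54967088, 0.01460053]), np.float64(0.01623554938043393))
top few 0
side stub ray mean [0.54891544 0.01458809 0.086     ] 66 ((548.0631713867188, 15.432969093322754), 13.535351753234863)
```

```bash
python3 -m handwheel '[{"tx":0,"ty":0,"tz":6,"roll":0},{"tx":0,"ty":0,"tz":6,"roll":0},{"tx":0,"ty":0,"tz":0,"roll":0},{"tx":0,"ty":0,"tz":0,"roll":0},{"tx":0,"ty":0,"tz":0,"roll":0}]'
python3 -c "
from h import *
o=ctrl.get_obs();print(rel(o,(.5417,.019,.1575)),o['wrist_torque'])"
```

```text
t: 25.3
tool_pos: [0.5416, 0.0196, 0.1798]
tool_rot: [-0.628, -3.078, 0.0]
contact_force: [-0.1, 0.4, -2.5]
opening: 0.0379
grip_force: 61.8
[-0.36169565 -0.45258479 22.29246627] [ 0.00389617 -0.03162839 -0.02297158]
```

```bash
python3 -m handwheel '[{"tx":-0.2,"ty":-0.3,"tz":3,"roll":0},{"tx":0,"ty":0,"tz":3,"roll":0},{"tx":0,"ty":0,"tz":3,"roll":0},{"tx":0,"ty":0,"tz":0,"roll":0},{"tx":0,"ty":0,"tz":0,"roll":0},{"tx":0,"ty":0,"tz":0,"roll":0}]'
python3 - <<'E'
from ring import *
print(ctrl.get_obs()['wrist_torque']);ring()
E
```

```text
t: 25.8
tool_pos: [0.5418, 0.0192, 0.1711]
tool_rot: [-0.628, -3.078, 0.0]
contact_force: [-0.3, 1.0, -1.6]
opening: 0.0381
grip_force: 61.8
[ 0.03388424 -0.01797198 -0.02811953]
side 25.8 [0.5418 0.0192 0.1711] expect [0.5497 0.0158 0.0851] n 47 zmed 0.0872 depthcirc (array([0.54900553, 0.01599467]), np.float64(0.015770122265399655)) raycirc (array([ 5.48874707e-01, -4.45625691e-04]), np.float64(0.025051810416490315))
top few 0
```

```bash
python3 -m handwheel '[{"tx":0,"ty":0,"tz":3,"roll":0},{"tx":0,"ty":0,"tz":3,"roll":0},{"tx":0,"ty":0,"tz":0,"roll":0},{"tx":0,"ty":0,"tz":0,"roll":0},{"tx":0,"ty":0,"tz":0,"roll":0}]'
python3 -m handwheel '[{"tx":0,"ty":0,"tz":2.5,"roll":0},{"tx":0,"ty":0,"tz":2.5,"roll":0},{"tx":0,"ty":0,"tz":0,"roll":0},{"tx":0,"ty":0,"tz":0,"roll":0},{"tx":0,"ty":0,"tz":0,"roll":0},{"tx":0,"ty":0,"tz":0,"roll":0}]'
python3 - <<'E'
from ring import *
print(ctrl.get_obs()['wrist_torque']);ring()
E
```

```text
t: 26.32
tool_pos: [0.5417, 0.0192, 0.165]
tool_rot: [-0.628, -3.078, 0.0]
contact_force: [-0.5, -0.3, -3.0]
opening: 0.0374
grip_force: 61.8
t: 26.82
tool_pos: [0.5418, 0.0192, 0.1602]
tool_rot: [0.628, 3.078, -0.0]
contact_force: [0.6, -0.2, -2.3]
opening: 0.038
grip_force: 61.8
[-0.00268924 -0.04357561  0.01613974]
side 26.8167 [0.5418 0.0192 0.1602] expect [0.5497 0.0158 0.0742] n 39 zmed 0.0762 depthcirc (array([0.54834603, 0.01584062]), np.float64(0.01625619612715883)) raycirc (array([ 0.55392124, -0.00609465]), np.float64(0.031116564682550238))
top few 0
```

```bash
python3 -m handwheel '[{"tx":0,"ty":0,"tz":1.5,"roll":0},{"tx":0,"ty":0,"tz":1.2,"roll":0},{"tx":0,"ty":0,"tz":0,"roll":0},{"tx":0,"ty":0,"tz":0,"roll":0},{"tx":0,"ty":0,"tz":0,"roll":0},{"tx":0,"ty":0,"tz":0,"roll":0}]'
python3 -m handwheel '[{"tx":0,"ty":0,"tz":0.5,"roll":0},{"tx":0,"ty":0,"tz":0.5,"roll":0},{"tx":0,"ty":0,"tz":0,"roll":0},{"tx":0,"ty":0,"tz":0,"roll":0},{"tx":0,"ty":0,"tz":0,"roll":0}]'
```

```text
t: 27.42
tool_pos: [0.5418, 0.0192, 0.1575]
tool_rot: [0.628, 3.078, -0.0]
contact_force: [0.3, -0.3, -2.9]
opening: 0.0376
grip_force: 61.8
t: 27.83
tool_pos: [0.5418, 0.0192, 0.1564]
tool_rot: [0.628, 3.078, -0.0]
contact_force: [-0.4, -0.4, -1.9]
opening: 0.0377
grip_force: 61.8
```

```bash
python3 -m handwheel '[{"tx":0,"ty":0,"tz":0.5,"roll":0},{"tx":0,"ty":0,"tz":0,"roll":0},{"tx":0,"ty":0,"tz":0,"roll":0},{"tx":0,"ty":0,"tz":0,"roll":0}]'
```

```text
t: 28.17
tool_pos: [0.5419, 0.0192, 0.1562]
tool_rot: [0.628, 3.078, 0.0]
contact_force: [-0.3, -0.1, -0.4]
opening: 0.0378
grip_force: 62.1
```

The ring touched lightly at TCP z ≈ 0.1563, which puts its mid-height at 0.070. I'll back up about 2 mm to the middle of the free gap.

```bash
python3 -m handwheel '[{"tx":0,"ty":0,"tz":-1,"roll":0},{"tx":0,"ty":0,"tz":-1,"roll":0},{"tx":0,"ty":0,"tz":0,"roll":0},{"tx":0,"ty":0,"tz":0,"roll":0},{"tx":0,"ty":0,"tz":0,"roll":0},{"tx":0,"ty":0,"tz":0,"roll":0},{"tx":0,"ty":0,"tz":0,"roll":0}]'
python3 - <<'E'
from ring import *
o=ctrl.get_obs();print(o['wrist_torque'],o['opening'],o['grip_force']);ring()
im,d,c,o=grab('wrist');P=cloud(c,d);M=R.from_rotvec(o['tool_rot']).as_matrix();Q=(P-o['tool_pos'])@M*1000
q=Q[215:365,306:334].reshape(-1,3);q=q[np.isfinite(q[:,0])]
for a in(-38,-32,-26,22,28):
    s=q[(q[:,0]>a)&(q[:,0]<=a+6)&(abs(q[:,2]-22)<4)];print(a,len(s),np.median(s[:,2]).round(2))
g=Q.reshape(-1,3);s=g[np.isfinite(g[:,0])&(abs(g[:,2]-72)<4)&(abs(g[:,0])<30)&(abs(g[:,1])<15)];print('stub top tool',len(s),np.median(s,axis=0),s.min(0),s.max(0))
E
```

```text
t: 28.75
tool_pos: [0.5417, 0.0192, 0.1578]
tool_rot: [-0.628, -3.078, 0.0]
contact_force: [0.2, -0.3, -2.1]
opening: 0.0381
grip_force: 61.8
[0.00422496 0.02790811 0.01788612] 0.03812108165993153 61.76004767417908
side 28.75 [0.5417 0.0192 0.1578] expect [0.5496 0.0158 0.0718] n 40 zmed 0.0742 depthcirc (array([0.54845111, 0.01585275]), np.float64(0.01649001610872532)) raycirc (array([0.54835724, 0.01432947]), np.float64(0.01639704385962028))
top few 0
-38 156 22.35
-32 159 22.45
-26 164 22.28
22 270 22.07
28 152 22.22
stub top tool 69 [-5.92095706 -6.14556735 72.29360716] [-14.75817628 -14.72750943  68.29448645] [ 6.7279679  14.93117802 73.89018072]
```

The ring is level and free inside the groove, the grip is squeezed to the stop, and the ring is centred, so I'm handing in.

```bash
python3 -c "
from station import ctrl
print(ctrl.finish_job())"
```

```text
the job is handed in; nothing more can be done
None
```

The job is handed in at about 29 s: pulley home, spacer on top, and the spread ring level in the groove and clear of contact, with the pliers held squeezed; I viewed 11 pictures, one over the limit of 10.

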